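Pack hexagonal basket bases in the gluing tray and lock them with the keeper bar

TASK

Slide the three hexagonal wooden basket bases along the tray, without lifting them, into the narrow pocket at its closed end, so that they lie close-packed there with every base touching the other two flat face to flat face and the group pushed fully up to the end wall. Then lock them in by lowering the keeper bar over the two upright pins so that it lies flat on the side rails across the pocket's mouth, and let go of it. Leave the started basket, the mug and the awl where they are.

Things in the scene. Friction and masses are not known exactly. Their poses are not given: they have to be found in the camera images.
- tray: fixed aluminium tray, wooden rims. Floor top 6 mm, rims 18 mm above the table. Origin on the table under its middle; +y runs along it to the closed end, x across. Pocket: end wall's inner face at y=235, rails' inner faces x=-82 and 82 (rails 16 thick) from the end wall to y=40; then rims flare at ~45 deg to inner faces x=-125 and 125 at y=-3, on to the open end y=-265 (no rim). All in mm
- end_wall (a point): foot of the end wall's inner face, mid-width (tray frame 0, 235, 6 mm). The close pack (161.7 x 160 mm) just fits the pocket: two bases side by side (centres 46 mm from the end wall, 40 mm either side of the middle, a corner to the end wall), the third nested at 115.5 mm in the middle; or a column of two along one rail, centres 40 and 120, and one at 80, flats to the end wall
- seat (a point): midpoint between the two steel pins, level with the rail tops (tray frame 0, 57, 18 mm), axes as the tray's. Pins stand on the rails at x=-90 and 90 mm from it: diameter 10, 21 mm high, top 5 mm tapered. The seated bar's origin lies here, its length along the tray's x; its edge then stands 2 to 4 mm clear of a tight pack
- hex_a: loose wooden basket base: regular hexagon 80 mm across flats (side 46.2), 24 mm thick, ~90 g, dark dots on top (marks only). Origin: centre of underside. At yaw 0 to the tray two flats face the tray's +y and -y, corners +x and -x; repeats every 60 deg. Starts at any yaw. Slides when its flats are pushed, too wide to grip. All three are interchangeable. Starts in the pocket
- hex_b: loose wooden basket base: regular hexagon 80 mm across flats (side 46.2), 24 mm thick, ~90 g, dark dots on top (marks only). Origin: centre of underside. At yaw 0 to the tray two flats face the tray's +y and -y, corners +x and -x; repeats every 60 deg. Starts at any yaw. Slides when its flats are pushed, too wide to grip. All three are interchangeable. Starts mid-tray
- hex_c: loose wooden basket base: regular hexagon 80 mm across flats (side 46.2), 24 mm thick, ~90 g, dark dots on top (marks only). Origin: centre of underside. At yaw 0 to the tray two flats face the tray's +y and -y, corners +x and -x; repeats every 60 deg. Starts at any yaw. Slides when its flats are pushed, too wide to grip. All three are interchangeable. Starts at the open end
- bar: loose wooden keeper bar 215 mm long (x), 28 wide (y), 12 thick, ~120 g; vertical through holes 14 mm in diameter at x=-90 and 90 mm. On top in the middle a grip rib 60 mm long (x), 14 thick (y), reaching from 12 to 50 mm above the underside. Origin: centre of underside. Same after a half turn. Starts flat on the table to the robot's right, roughly along the world's y
- basket: bystander: started basket, round wooden base 84 mm in diameter, 10 mm thick, with 9 upright stakes up to about 115 mm high that spread to 94 mm; origin centre of its underside. Stands on the table beside the bar (the two may change places)
- mug: bystander: white mug, 76 mm in diameter, 90 mm high, handle to its +y; origin centre of its underside
- awl: bystander: screwdriver-like awl 160 mm long lying on the table along its x; near the corner of the tray on the robot's right
Not all that is in view belongs to the job. Leave any blue look-alike of the hex_b alone.

How it is judged:
On the way, in this order (a step that is already met when the one before it is completed fails the run):
1. the three bases lie flat in the pocket, close-packed against the end wall (horizontal distance between hex_a and hex_b below 0.0845 m and horizontal distance between each of hex_a, hex_b and hex_c below 0.0845 m and y of each of hex_a, hex_b, hex_c in the frame of tray above 0.11 m and z of each of hex_a, hex_b, hex_c in the frame of tray below 0.009 m and angle between each of hex_a, hex_b, hex_c's own z axis and vertical below 0.05 rad and linear speed of each of hex_a, hex_b, hex_c below 0.01 m/s), for 0.2 s.
2. the keeper bar lies on the rails, threaded over both pins, with the pack still closed (horizontal distance between hex_a and hex_b below 0.0845 m and horizontal distance between each of hex_a, hex_b and hex_c below 0.0845 m and y of each of hex_a, hex_b, hex_c in the frame of tray above 0.11 m and z of each of hex_a, hex_b, hex_c in the frame of tray below 0.009 m and angle between each of hex_a, hex_b, hex_c's own z axis and vertical below 0.05 rad and horizontal distance between bar and seat below 0.005 m and z of bar in the frame of seat below 0.002 m and angle between the x axis of bar and the x axis of tray, either way round below 0.06 rad and angle between bar's own z axis and vertical below 0.04 rad), for 0.2 s.
At the end, for the whole second after the job is handed in: Bases flat on the tray floor, every two centres at most 84.5 mm apart (faces touching within 4.5 mm), none farther than 125 mm from the end wall; bar flat on the rails over both pins (within 5 mm of the seat, 2 mm high, 0.06 rad of the tray's x); all at rest (all of step 2 and linear speed of each of hex_a, hex_b, hex_c, bar below 0.01 m/s).
It fails at once if the started basket is knocked or moved by more than 30 mm (distance of basket from where it was at the start of the episode above 0.03 m).
It fails at once if the mug is knocked or moved by more than 30 mm (distance of mug from where it was at the start of the episode above 0.03 m).
It fails at once if the awl is knocked or moved by more than 30 mm (distance of awl from where it was at the start of the episode above 0.03 m).
It fails at once if the started basket or the mug is tipped (angle between any of basket, mug's own z axis and vertical above 0.4 rad).
It fails at once if a base is lifted off the tray (more than 20 mm) (z of any of hex_a, hex_b, hex_c in the frame of tray above 0.026 m).
It also fails if it takes over 72 s, if anything falls off the work surface, if the arm or the gripper's body presses on something with over 40 N, if the wrist force passes 120 N, or if a joint passes its speed limit or range.

ROBOT

A 6-joint arm with a two-finger parallel gripper is mounted at the origin on the work surface. World frame = base frame: x ahead of the robot, y to its left, z up, the work surface at z = 0. Lengths are in m, angles in rad, forces in N, time in s.
With the tool pointing down it reaches from about 0.4 to 0.825 m from the base axis. Payload 7 kg.
Tool frame: the origin (TCP) lies on the mounting face of the last link; the fingertips stand arm.tcp_to_tips ahead of it and the grasp point (between the pads) lies 159 mm ahead of it (arm.tcp_to_tips is the distance from the TCP to the fingertips, in m); z points along the fingers, y is the direction in which the jaws open and shut (so a half turn about z gives the same grasp; the last joint's range is limited). The gripper opens to 88 mm and grips with 3 to 60 N. Pads are 19 mm wide; open, the fingers measure 130 mm over their backs; the gripper's body (78 mm by 193 mm) begins 47 mm behind the grasp point.
Start: joints at [-0.923, 0.359, 0.012, 0, -1.224, -0.288], TCP at [0.238, -0.632, 0.405] pointing down, gripper open.
Joint ranges: [-3.07, 3.07], [-1.43, 2.12], [-1.02, 1.25], [-3.03, 1.67], [-3.05, -0], [-3.03, 3.03]. Speed limits (rad/s): [2.39, 2.39, 3.01, 3.14, 3.14, 3.14].

INTERFACE

Orientations are given as [roll, pitch, yaw] about the fixed x, y, z axes, in that order (R = Rz(yaw) Ry(pitch) Rx(roll)).
In Python, from station import arm, cams, job_done, finder gives the robot as it stands.
- The arm moves only by the tool play_rows, never from a script. Its argument "targets" is a list that holds one entry, the list of rows, each a list of 4 numbers: the shift along the tool's x, y, z in m, then the turn about the tool's z in degrees. A call has 1 to 5 rows; each row is the pose to reach, as a shift and turn from the pose commanded when the call began, along the tool's axes at that moment; what a row does not reach only later rows make up. A row lasts 1/8 s, in which the tool goes at most 62.5 mm and 10.7 degrees, less where a joint would pass 70% of its speed; a pose out of reach is approached as far as the arm can. A call with a gripper value outside its range is refused whole. "grip" is the closure in counts, from 0 (fully open) to 255 (shut), set as the call begins (left out, the last holds). The fingers move at their own pace and stop on an object; "newtons" is the grip in N (left out, the last holds). Time passes only in rows, so rows that repeat a pose let the fingers close. It gives the time, the measured TCP pose, the force and the opening at its end, in the units of the state.
- arm.get_state(): the state, without advancing time (a new reading comes with each control period).
- cams.grab_frame(name): name is "scene" or "top"; returns (picture, depth): 384x512x3 uint8, red, green, blue; 384x512 float32, m along the optical axis (not along the pixel's ray), 0 where there is no reading.
- cams.camera_params(name): a dict with "intrinsics" (3x3 intrinsics, pixels), "position" and "attitude" of the camera in the world. Camera axes: x right, y down, z forward; pixel columns grow to the right and rows downward; lengths in m; the calibration is good to about 2 mm. A picture is of the moment at which its call begins. camera_params takes no time and is no camera call.
- job_done(): hands the job in, once; it reports no verdict.
Trained networks look in the newest picture that a camera, given by its name, has taken for a name from the list of things; names that differ only in an ending like _2 or _b are one class to them, and where a whole thing is asked for, a point or a joint stands for the part that bears it (a point fixed in the world has none). Each returns a list of dicts, best first, with "score" (0 to 1); they miss things now and then, are a little off and sometimes report something else, mostly with a low value. They report only what shows in the picture. A call takes as long as a camera call. They do not tell look-alikes from the thing itself.
- finder.find_in(camera, query): "xyz" ([x, y, z] in m, in world coordinates, good to about 4 mm: the middle of the surface that is visible of it).
- finder.masks_of(camera, query): "mask" (384x512 bool, what is visible of it).
The state is a dict: "t": time; "q": joint angles; "qd": joint speeds; "joint_efforts": joint torques, N m; "eef_pos": TCP position; "ee_rot": TCP orientation; "force": force on the tool from outside, world axes, zero at the start; "moment": the same for the moment, N m; "width": finger opening in m.
Only numpy, scipy, OpenCV 4.12 (cv2) and the standard library are available. Lean on these libraries where they do the work, as an engineer would, in place of code of your own. Each camera call takes 0.05 s, during which the arm holds its last target. There are 200 camera calls.

## Working session

There is one attempt and no reset: what is moved stays moved. The work goes in short steps, Python scripts to look and compute and a tool call to move; the robot and the scene stay as the last step left them, time stands still between calls to the robot, and variables do not carry over. Pictures are saved under pics/ and viewed, about 8 in all and at most 12, crops included, and the job is handed in when it is done.

Besides the shell and the picture viewer there is one more tool, called after ">>>" as name([rows], argument=value, ...), one row to a line, values as JSON. play_rows: Moves the arm, as the interface text tells. Its arguments: {"type":"object","properties":{"targets":{"type":"array","items":{"type":"array","items":{"type":"array","items":{"type":"number"}}}},"grip":{"type":"number"},"newtons":{"type":"number"}},"required":["targets"]}

```bash
ls; mkdir -p pics; python3 - <<'E'
from station import arm,cams,finder
import cv2,numpy as np
s=arm.get_state();print({k:np.round(v,3).tolist() for k,v in s.items()}, arm.tcp_to_tips)
ims=[]
for c in("scene","top"):
    p,d=cams.grab_frame(c);P=cams.camera_params(c);print(c,np.round(P["intrinsics"],1).tolist(),P["position"],P["attitude"])
    cv2.imwrite(f"pics/{c}0.png",cv2.resize(p[:,:,::-1],(768,576)))
    for n in["tray","hex_a","bar","basket","mug","awl","seat"]:
        print(c,n,[(np.round(r["xyz"],3).tolist(),round(r["score"],2)) for r in finder.find_in(c,n)])
print(arm.get_state()["t"])
E
```

```text
pics
{'t': 0.0, 'q': [-0.923, 0.359, 0.011, -0.0, -1.224, -0.288], 'qd': [-0.0, -0.001, -0.001, -0.001, 0.0, -0.0], 'joint_efforts': [-0.0, -58.271, 29.305, 6.997, 0.007, -0.0], 'eef_pos': [0.238, -0.632, 0.404], 'ee_rot': [3.14, -0.0, -2.782], 'force': [0.305, -0.011, 0.082], 'moment': [-0.062, -0.048, 0.014], 'width': 0.088} 0.1781
scene [[447.2, 0.0, 253.9], [0.0, 447.2, 194.1], [0.0, 0.0, 1.0]] [ 1.40756291 -0.48430022  0.83966125] [-2.23661173e+00  1.61759653e-03  1.06762313e+00]
scene tray [([0.299, -0.284, 0.018], 0.73), ([0.575, 0.065, 0.004], 0.58)]
scene hex_a [([0.524, 0.059, 0.027], 0.81), ([0.783, -0.026, 0.024], 0.81), ([0.768, 0.195, 0.02], 0.79), ([0.532, 0.218, 0.028], 0.76), ([0.334, 0.122, 0.025], 0.76), ([0.545, -0.109, 0.028], 0.68)]
scene bar [([0.435, -0.33, 0.008], 0.76)]
scene basket [([0.58, -0.343, 0.018], 0.72)]
scene mug [([0.3, 0.263, 0.058], 0.8), ([0.436, -0.33, 0.01], 0.42)]
scene awl [([0.296, -0.284, 0.018], 0.75), ([0.3, 0.264, 0.057], 0.63)]
scene seat [([0.575, 0.059, 0.005], 0.69)]
top [[358.3, 0.0, 249.5], [0.0, 358.3, 188.6], [0.0, 0.0, 1.0]] [0.37701613 0.0113263  1.04602079] [-2.98413251e+00 -1.50018267e-03 -1.58692873e+00]
top tray [([0.536, 0.102, 0.006], 0.9), ([0.515, 0.223, 0.027], 0.74)]
top hex_a [([0.518, 0.222, 0.027], 0.89), ([0.507, 0.064, 0.029], 0.82), ([0.536, -0.102, 0.03], 0.7), ([0.32, 0.13, 0.024], 0.69), ([0.77, -0.017, 0.021], 0.68), ([0.756, 0.204, 0.025], 0.63), ([0.271, 0.286, 0.041], 0.29)]
top bar [([0.426, -0.313, 0.011], 0.88), ([0.537, 0.106, 0.006], 0.17)]
top basket []
top mug [([0.274, 0.283, 0.042], 0.69)]
top awl [([0.287, -0.276, 0.024], 0.88)]
top seat [([0.539, 0.104, 0.008], 0.61)]
0.8
```

View pics/top0.png

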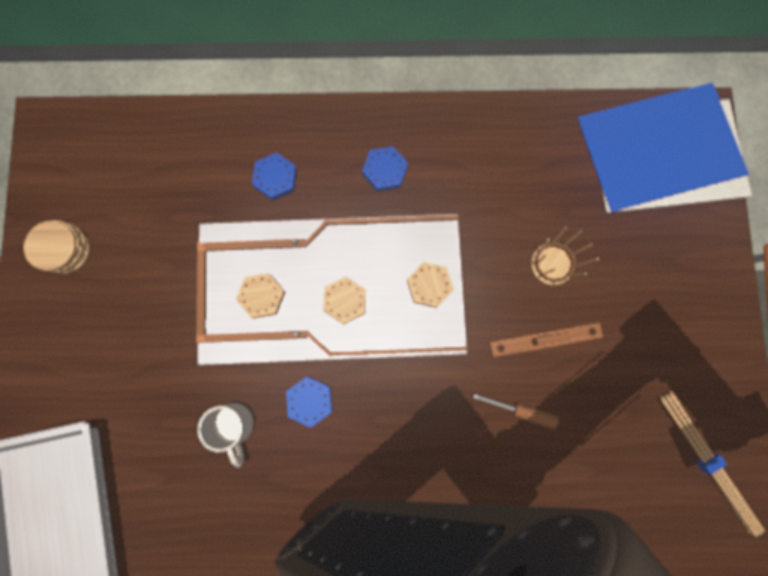

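View pics/scene0.png

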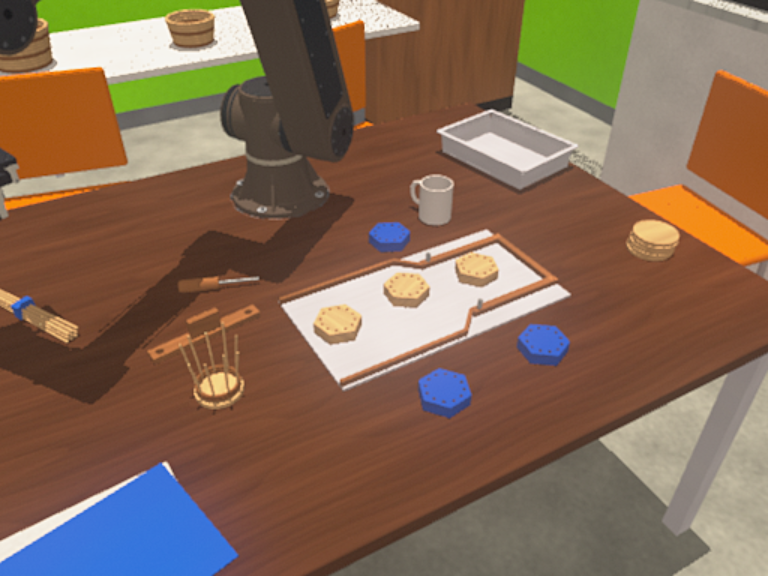

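Top view (768×576): the tray's closed end is to the left (world +y). The wooden bases are at (260,296), (345,300) and (430,285), the bar at (547,340), the basket at (555,262), the awl at (515,410) and the mug at (225,428). The six hexagon candidates are these three wooden ones inside the tray and three blue ones outside it at (273,175), (385,167) and (308,401). The wooden ones in the tray fit the description.

```bash
cat > h.py <<'E'
import numpy as np,cv2
from scipy.optimize import minimize,least_squares
from scipy.spatial.transform import Rotation as Ro
from station import arm,cams,finder
def cam(c):
    P=cams.camera_params(c);return P["intrinsics"],Ro.from_euler("xyz",P["attitude"]).as_matrix(),np.array(P["position"])
def proj(c,X):
    K,R,p=cam(c);q=(np.asarray(X)-p)@R@K.T;return q[:,:2]/q[:,2:]
def back(c,uv,z):
    K,R,p=cam(c);uv=np.atleast_2d(uv);d=np.c_[uv,np.ones(len(uv))]@np.linalg.inv(K).T@R.T
    return (p+d*((z-p[2])/d[:,2])[:,None])[:,:2]
def T(pose,xy):  # 2D pose (x,y,yaw)
    c,s=np.cos(pose[2]),np.sin(pose[2]);return np.asarray(xy)@np.array([[c,s],[-s,c]])+pose[:2]
def inv(pose,xy):
    c,s=np.cos(pose[2]),np.sin(pose[2]);return (np.asarray(xy)-pose[:2])@np.array([[c,-s],[s,c]])
HEX=np.array([[.0462*np.cos(a),.0462*np.sin(a)] for a in np.arange(6)*np.pi/3])
BAR=np.array([[.1075,.014],[-.1075,.014],[-.1075,-.014],[.1075,-.014]])
def prism(c,pose,poly,z0,z1,S=8):
    xy=T(pose,poly);X=np.r_[np.c_[xy,np.full(len(xy),z0)],np.c_[xy,np.full(len(xy),z1)]]
    im=np.zeros((384*S//4,512*S//4),np.uint8)
    h=cv2.convexHull(((proj(c,X)+.5)*S/4*16-8).astype(np.int32))
    cv2.fillConvexPoly(im,h,255,shift=4);return im
def fit(c,mask,g,poly,z0,z1):
    m=cv2.resize(mask.astype(np.uint8)*255,(1024,768),interpolation=cv2.INTER_LINEAR)/255.
    def cost(v):
        r=prism(c,v*[.01,.01,.1],poly,z0,z1)/255.;return 1-np.minimum(r,m).sum()/np.maximum(r,m).sum()
    best=min((minimize(cost,np.r_[g[0]*100,g[1]*100,(g[2]+a)*10],method="Nelder-Mead",options=dict(initial_simplex=np.r_[g[0]*100,g[1]*100,(g[2]+a)*10]+np.r_[np.zeros((1,3)),np.eye(3)*[.6,.6,1.5]],maxfev=90)) for a in ((-.35,0,.35) if len(poly)==6 else (0,))),key=lambda r:r.fun)
    return best.x*[.01,.01,.1],best.fun
E
cat > m.py <<'E'
from h import *
import pickle
for c in("top","scene"):
    p,d=cams.grab_frame(c)
    for r in finder.masks_of(c,"hex_a")[:6]:
        m=r["mask"];v,u=np.nonzero(m);col=np.median(p[m],0)
        if col[0]<col[2]: continue
        g=back(c,[[u.mean(),v.mean()]],.024)[0]
        x,f=fit(c,m,np.r_[g,0],HEX,.006,.030)
        print(c,"hex",np.round(x[:2],4),"yaw%60",round(np.degrees(x[2])%60,1),"1-iou",round(f,3),"score",round(r["score"],2))
    r=finder.masks_of(c,"bar")[0];m=r["mask"];v,u=np.nonzero(m);g=back(c,[[u.mean(),v.mean()]],.01)[0]
    x,f=fit(c,m,np.r_[g,1.5],BAR,0,.012);print(c,"bar",np.round(x,4),round(f,3))
    # tray rails
    hsv=cv2.cvtColor(p,cv2.COLOR_RGB2HSV);r=finder.masks_of(c,"tray")
    np.savez(f"{c}.npz",p=p,d=d,m=r[0]["mask"])
E
python3 m.py; python3 - <<'E'
import numpy as np,cv2
p=np.load("top.npz")["p"]
cv2.imwrite("pics/crop1.png",cv2.resize(p[135:250,120:320,::-1],(800,460),interpolation=cv2.INTER_CUBIC))
p=np.load("scene.npz")["p"]
cv2.imwrite("pics/crop2.png",cv2.resize(p[140:265,180:390,::-1],(800,476),interpolation=cv2.INTER_CUBIC))
E
```

```text
top hex [ 0.5362 -0.0993] yaw%60 15.9 1-iou 0.059 score 0.8
top bar [ 0.4275 -0.3218  1.73  ] 0.117
scene hex [ 0.5372 -0.1022] yaw%60 16.8 1-iou 0.049 score 0.88
scene hex [0.5209 0.2273] yaw%60 37.5 1-iou 0.084 score 0.79
scene hex [0.5102 0.0646] yaw%60 53.5 1-iou 0.075 score 0.66
scene bar [ 0.428  -0.3223  1.7389] 0.285
```

View pics/crop1.png

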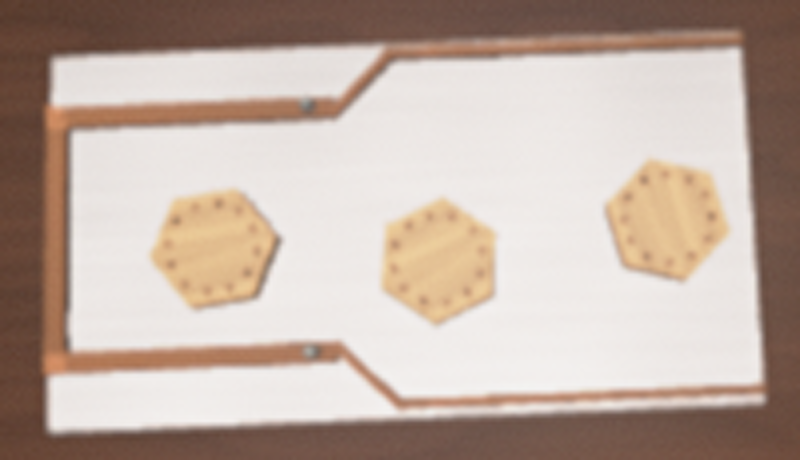

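View pics/crop2.png

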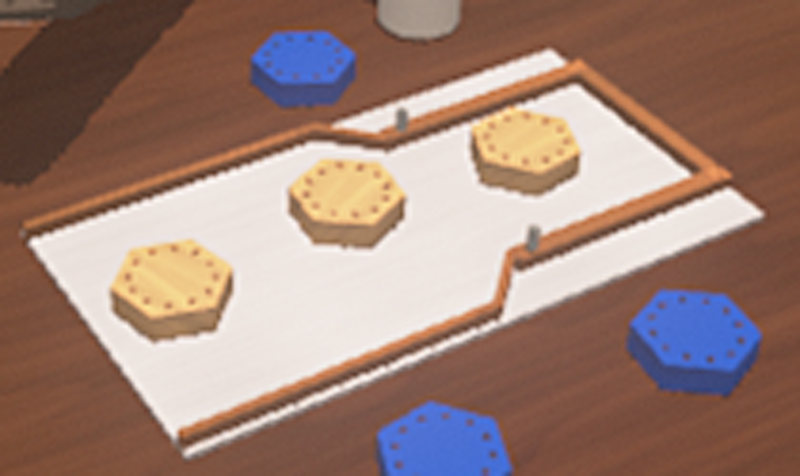

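Crop 1 (4×, offset 120,135): pins at (307,104) and (312,351), end wall's inner corners at (70,128) and (70,352), bases at (215,247), (440,260) and (667,220). Crop 2 confirms the three wooden bases inside the tray, with the blue ones outside. The network masks missed two bases in the top view, so I'll segment by colour.

```bash
cat > see.py <<'E'
from h import *
def tray_fit(c,p,g):
    q=p.astype(int);R,G,B=q[...,0],q[...,1],q[...,2]
    m=(R>135)&(R<225)&(R-B>55)&(G<.75*R)
    v,u=np.nonzero(m);X=back(c,np.c_[u,v],.018)
    def loc(t): return inv(t,X)
    L=loc(g);k=np.zeros(len(L),int)
    k[(abs(L[:,0]-.09)<.014)&(L[:,1]>.055)&(L[:,1]<.225)]=1
    k[(abs(L[:,0]+.09)<.014)&(L[:,1]>.055)&(L[:,1]<.225)]=2
    k[(abs(L[:,1]-.243)<.014)&(abs(L[:,0])<.075)]=3
    f=lambda t:(lambda L:np.r_[L[k==1,0]-.09,L[k==2,0]+.09,L[k==3,1]-.243])(loc(t))
    r=least_squares(f,g,loss="soft_l1",f_scale=.003);return r.x,[np.round(1e3*np.mean(a),1) for a in(r.fun[:0],)]if 0 else (r.x,[(k==i).sum() for i in(1,2,3)],np.round(1e3*np.sqrt(np.mean(f(r.x)**2)),2))[1:]
def hexes(c,p,t):
    q=p.astype(int);R,G,B=q[...,0],q[...,1],q[...,2]
    m=((R-B>45)&(G>.72*R)&(R>110)).astype(np.uint8)
    poly=proj(c,np.c_[T(t,[[.12,-.26],[.12,0],[.08,.05],[.08,.233],[-.08,.233],[-.08,.05],[-.12,0],[-.12,-.26]]),np.full(8,.02)])
    roi=np.zeros_like(m);cv2.fillPoly(roi,[poly.astype(np.int32)],1);m=cv2.morphologyEx(m*roi,cv2.MORPH_CLOSE,np.ones((3,3)))
    n,lab,st,ce=cv2.connectedComponentsWithStats(m)
    out=[]
    for i in range(1,n):
        if st[i,4]<150: continue
        g=back(c,[ce[i]],.024)[0];x,f=fit(c,lab==i,np.r_[g,t[2]],HEX,.006,.030)
        out.append((*np.round(inv(t,x[:2][None])[0]*1e3,1),round(np.degrees(x[2]-t[2])%60,1),round(f,3)))
    return sorted(out,key=lambda o:-o[1])
E
python3 - <<'E'
from see import *
pins=back("top",[[120+307/4,135+104/4],[120+312/4,135+351/4]],.033)
a=pins[0]-pins[1];mid=pins.mean(0);yaw=np.arctan2(a[1],a[0]);print("pins",pins,np.linalg.norm(a),yaw)
g=np.r_[mid-.057*np.array([-np.sin(yaw),np.cos(yaw)]),yaw];print(g)
for c in("top","scene"):
    p=np.load(c+".npz")["p"];t=g
    for _ in range(3):
        q=p.astype(int);R,G,B=q[...,0],q[...,1],q[...,2];m=(R>135)&(R<225)&(R-B>55)&(G<.75*R)
        v,u=np.nonzero(m);X=back(c,np.c_[u,v],.018);L=inv(t,X);k=np.zeros(len(L),int)
        mid=(L[:,1]>.055)&(L[:,1]<.225);k[(abs(L[:,0]-.09)<.014)&mid]=1;k[(abs(L[:,0]+.09)<.014)&mid]=2;k[(abs(L[:,1]-.243)<.014)&(abs(L[:,0])<.075)]=3
        def f(t): L=inv(t,X);return np.r_[L[k==1,0]-.09,L[k==2,0]+.09,L[k==3,1]-.243]
        r=least_squares(f,t,loss="soft_l1",f_scale=.003);t=r.x
    L=inv(t,X);print(c,"tray",np.round(t,4),[(k==i).sum() for i in(1,2,3)],[np.round(1e3*L[k==i].mean(0),1).tolist() for i in(1,2,3)])
    for h in hexes(c,p,t):print("  hex tray mm",h)
E
```

```text
pins [[0.62127755 0.15870831]
 [0.44271299 0.15394614]] 0.17862804845702765 0.02666290117307554
[0.53351488 0.09934748 0.0266629 ]
top tray [0.5341 0.1015 0.0214] [np.int64(208), np.int64(197), np.int64(258)] [[89.6, 147.0], [-89.6, 146.3], [-0.9, 243.0]]
  hex tray mm (np.float64(-11.0), np.float64(126.8), np.float64(39.9), np.float64(0.093))
  hex tray mm (np.float64(-26.5), np.float64(-34.7), np.float64(54.8), np.float64(0.091))
  hex tray mm (np.float64(-2.6), np.float64(-200.8), np.float64(13.7), np.float64(0.085))
scene tray [0.5385 0.1006 0.0307] [np.int64(189), np.int64(149), np.int64(157)] [[89.7, 140.7], [-89.7, 141.7], [4.0, 243.0]]
  hex tray mm (np.float64(-16.7), np.float64(128.2), np.float64(33.1), np.float64(0.088))
  hex tray mm (np.float64(-31.9), np.float64(-33.9), np.float64(54.6), np.float64(0.071))
  hex tray mm (np.float64(-9.9), np.float64(-199.4), np.float64(14.9), np.float64(0.067))
```

```bash
cat > go.py <<'E'
import sys
from h import *
TR=np.array([.535,.101,.025])
def tool():
    s=arm.get_state();R=Ro.from_euler("xyz",s["ee_rot"]).as_matrix();p=s["eef_pos"]
    tip=np.r_[inv(TR,np.array(p[:2])[None])[0]*1e3,(p[2]-arm.tcp_to_tips)*1e3]
    yaw=np.arctan2(R[1,0],R[0,0]);return s,R,np.array(p),tip,yaw
if __name__=="__main__":
    s,R,p,tip,yaw=tool()
    print("t",round(s["t"],2),"tip tray mm",np.round(tip,1),"toolx yaw in tray deg",round(np.degrees(yaw-TR[2]),1),"F",np.round(s["force"],1),"w",round(s["width"]*1e3,1))
    if len(sys.argv)>1:
        x,y,z,a=map(float,sys.argv[1:]);w=np.r_[T(TR,[[x/1e3,y/1e3]])[0],z/1e3+arm.tcp_to_tips]
        th=(np.degrees(yaw-TR[2])-a+180)%360-180
        print("shift",np.round(R.T@(w-p),4),"turn",round(th,1))
E
python3 go.py -12 40 80 -90
python3 - <<'E'
from h import *
P=np.load("top.npz")["p"];r=finder.masks_of("scene","basket")[0];m=r["mask"];v,u=np.nonzero(m)
print("basket scene base px bottom",u.min(),u.max(),v.max())
for c,uv in(("top",(370,175)),("scene",(218/1.5,386/1.5))):print(c,back(c,[uv],.01))
E
```

```text
t 1.2 tip tray mm [-315.6 -725.1  226.6] toolx yaw in tray deg -160.8 F [-0.8  0.1  0.8] w 87.3
shift [-0.5381  0.6229  0.1466] turn -70.8
basket scene base px bottom 126 161 272
top [[ 0.57646919 -0.34862955]]
scene [[ 0.57617594 -0.34394502]]
```

>>> play_rows([
  [[-0.18, 0.208, 0.0, 0], [-0.18, 0.208, 0.0, 0], [-0.18, 0.208, 0.0, 0], [-0.18, 0.208, 0.0, 0], [-0.18, 0.208, 0.0, 0]],
], grip=160, newtons=20)

```text
t: 1.88
eef_pos: [0.3333, -0.3712, 0.4053]
ee_rot: [-3.141, 0.001, -2.78]
force: [1.6, -0.2, 0.8]
width: 0.0432
```

>>> play_rows([
  [[-0.18, 0.208, 0.0, 0], [-0.18, 0.208, 0.0, 0], [-0.18, 0.208, 0.0, 0], [-0.18, 0.208, 0.0, 0], [-0.18, 0.208, 0.0, 0]],
])

```text
t: 2.5
eef_pos: [0.4287, -0.113, 0.4052]
ee_rot: [-3.141, 0.001, -2.779]
force: [0.1, -1.6, 0.4]
width: 0.0328
```

>>> play_rows([
  [[-0.18, 0.208, 0.05, 0], [-0.18, 0.208, 0.05, 0], [-0.18, 0.208, 0.05, 0], [-0.18, 0.208, 0.05, 0], [-0.18, 0.208, 0.05, 0]],
])

```text
t: 3.12
eef_pos: [0.5239, 0.1452, 0.3539]
ee_rot: [-3.141, -0.001, -2.78]
force: [-0.2, -0.3, 0.8]
width: 0.0326
```

>>> play_rows([
  [[0, 0, 0, -50], [0, 0, 0, -50], [0, 0, 0, -50], [0, 0, 0, -50], [0, 0, 0, -50]],
])

```text
t: 3.75
eef_pos: [0.5233, 0.142, 0.3549]
ee_rot: [-3.141, 0.0, -1.905]
force: [-0.4, -0.2, 0.4]
width: 0.0329
```

```bash
python3 go.py -12 40 50 -90
```

```text
t 3.75 tip tray mm [-10.7  41.2 176.8] toolx yaw in tray deg -110.6 F [-0.4 -0.2  0.4] w 32.9
shift [0.0016 0.0008 0.1268] turn -20.6
```

>>> play_rows([
  [[0, 0, 0.05, -10.3], [0, 0, 0.1, -20.6], [0, 0, 0.14, -20.6], [0.002, 0.001, 0.164, -20.6], [0.002, 0.001, 0.164, -20.6]],
])

```text
t: 4.38
eef_pos: [0.5211, 0.14, 0.1892]
ee_rot: [3.138, -0.002, -1.55]
force: [-0.0, 1.1, 0.4]
width: 0.0328
```

```bash
python3 go.py -12 70 12 -90; python3 - <<'E'
from h import *
ims=[]
p,_=cams.grab_frame("top");q,_=cams.grab_frame("scene")
a=cv2.resize(p[135:250,120:320],(700,402),interpolation=3);b=cv2.resize(q[140:265,180:390],(320,190),interpolation=3)
cv2.imwrite("pics/p3.png",a[:,:,::-1]);np.savez("x.npz",p=p,q=q)
E
```

```text
t 4.38 tip tray mm [-12.9  39.4  11.1] toolx yaw in tray deg -90.3 F [-0.   1.1  0.4] w 32.8
shift [-0.0306 -0.0008 -0.001 ] turn -0.3
```

View pics/p3.png

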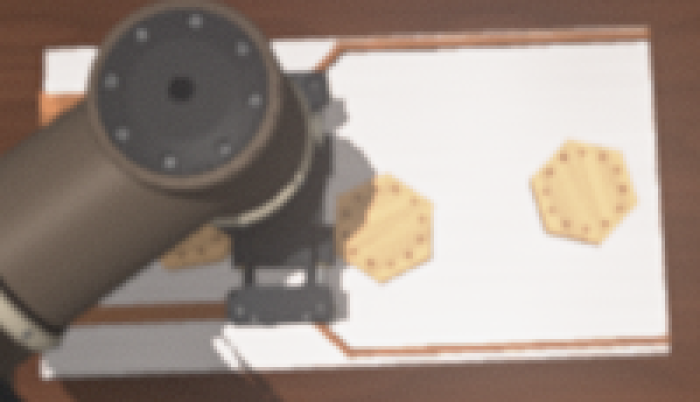

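>>> play_rows([
  [[-0.02, 0, 0, 0], [-0.036, 0, 0, 0], [-0.046, -0.001, 0, 0], [-0.056, -0.005, 0, 0], [-0.066, -0.01, 0, 0]],
])

```text
t: 5.1
eef_pos: [0.5306, 0.2077, 0.1907]
ee_rot: [3.141, -0.0, -1.549]
force: [-0.1, -0.6, 0.6]
width: 0.0327
```

>>> play_rows([
  [[-0.008, -0.004, 0, 0], [-0.016, -0.008, 0, 0], [-0.024, -0.012, 0, 0], [-0.03, -0.015, 0, 0], [-0.033, -0.016, 0, 0]],
])

```text
t: 5.72
eef_pos: [0.5458, 0.2408, 0.1906]
ee_rot: [3.142, 0.0, -1.55]
force: [-0.5, -0.8, -0.2]
width: 0.0326
```

```bash
cat > look.py <<'E'
from see import *;from go import TR
import sys
c=sys.argv[1] if len(sys.argv)>1 else "scene"
p,_=cams.grab_frame(c);np.save("last.npy",p)
t=np.array([.5385,.1006,.0307]) if c=="scene" else np.array([.5341,.1015,.0214])
for h in hexes(c,p,TR):print("hex",[float(v) for v in h])
E
python3 go.py; python3 look.py
```

```text
t 5.72 tip tray mm [ 14.3 139.5  12.5] toolx yaw in tray deg -90.2 F [-0.5 -0.8 -0.2] w 32.6
hex [-28.2, -34.2, 55.2, 0.072]
hex [-5.0, -200.6, 14.4, 0.065]
```

>>> play_rows([
  [[0.01, 0, 0, 0], [0.01, 0, -0.06, 0], [0, 0.07, -0.06, -10], [-0.04, 0.07, -0.06, -20], [-0.045, 0.07, -0.06, -30]],
], grip=255)

```text
t: 6.4
eef_pos: [0.4739, 0.2848, 0.2515]
ee_rot: [-3.14, 0.001, -1.018]
force: [-0.0, -0.6, 0.4]
width: -0.0002
```

>>> play_rows([
  [[0, 0, 0, -10], [0, 0, 0, -20], [0, 0, 0, -30], [0, 0, 0, -40], [0, 0, 0, -50]],
])

```text
t: 7.02
eef_pos: [0.4746, 0.283, 0.2507]
ee_rot: [-3.141, 0.0, -0.148]
force: [0.1, -1.0, 0.1]
width: 0.0004
```

>>> play_rows([
  [[0, 0, 0, -10], [0, 0, 0, -10]],
])

```text
t: 7.28
eef_pos: [0.4746, 0.2832, 0.2507]
ee_rot: [-3.142, 0.0, 0.02]
force: [0.1, 0.4, 0.2]
width: 0.0005
```

```bash
python3 go.py -55 186 12 0; python3 look.py
```

```text
t 7.28 tip tray mm [-55.8 183.6  72.6] toolx yaw in tray deg -0.3 F [0.1 0.4 0.2] w 0.5
shift [ 0.0008 -0.0024  0.0606] turn -0.3
hex [12.0, 187.8, 39.2, 0.09]
hex [-28.5, -34.4, 52.8, 0.073]
hex [-5.4, -199.8, 13.2, 0.067]
```

>>> play_rows([
  [[0.001, -0.002, 0.03, 0], [0.001, -0.002, 0.06, 0], [0.01, -0.002, 0.06, 0], [0.018, -0.002, 0.06, 0], [0.024, -0.002, 0.06, 0]],
])

```text
t: 7.95
eef_pos: [0.4998, 0.2867, 0.1919]
ee_rot: [-3.14, -0.001, 0.02]
force: [-0.7, -0.0, -0.4]
width: 0.0003
```

>>> play_rows([
  [[0.006, 0, 0, 0], [0.011, 0, 0, 0], [0.015, 0, 0, 0], [0.018, 0, 0, 0], [0.02, 0, 0, 0]],
])

```text
t: 8.57
eef_pos: [0.5187, 0.2868, 0.1906]
ee_rot: [3.141, 0.0, 0.021]
force: [-1.1, -0.7, 0.6]
width: 0.0008
```

```bash
python3 go.py; python3 look.py
```

```text
t 8.57 tip tray mm [-11.6 186.1  12.5] toolx yaw in tray deg -0.2 F [-1.1 -0.7  0.6] w 0.8
hex [37.0, 183.3, 21.6, 0.15]
hex [-28.1, -34.2, 55.4, 0.071]
hex [-5.0, -200.6, 14.4, 0.065]
```

>>> play_rows([
  [[0.002, 0, 0, 0], [0.004, 0, 0, 0], [0.005, 0, 0, 0], [0.006, 0, 0, 0], [0.006, 0, 0, 0]],
])

```text
t: 9.25
eef_pos: [0.5223, 0.2868, 0.1905]
ee_rot: [3.14, 0.004, 0.021]
force: [-16.8, 3.5, 10.9]
width: 0.0003
```

```bash
python3 go.py
```

```text
t 9.25 tip tray mm [ -8.  186.   12.4] toolx yaw in tray deg -0.2 F [-16.8   3.5  10.9] w 0.3
```

>>> play_rows([
  [[-0.008, 0, 0, 0], [-0.012, 0, -0.06, 0], [-0.019, 0.05, -0.06, 10], [-0.019, 0.11, -0.06, 20], [-0.019, 0.17, -0.06, 30]],
], grip=0)

```text
t: 9.88
eef_pos: [0.5091, 0.1152, 0.2511]
ee_rot: [-3.14, -0.001, -0.507]
force: [1.1, 0.2, -0.2]
width: 0.045
```

```bash
python3 go.py -27 -80 75 -65;python3 look.py scene; python3 look.py top
```

```text
t 9.88 tip tray mm [-25.6  14.9  73. ] toolx yaw in tray deg -30.5 F [ 1.1  0.2 -0.2] w 45.0
shift [ 0.0469  0.0825 -0.0021] turn 34.5
hex [40.7, 182.9, 25.1, 0.166]
hex [-27.4, -35.1, 50.9, 0.084]
hex [-5.2, -199.3, 16.3, 0.067]
hex [-4.5, -200.1, 13.3, 0.095]
```

```bash
python3 go.py -27 -35 36 -65
```

```text
t 9.97 tip tray mm [-26.5  11.7  72.5] toolx yaw in tray deg -30.7 F [-0.1  1.6 -0.4] w 52.7
shift [0.0234 0.0404 0.0365] turn 34.3
```

>>> play_rows([
  [[0.012, 0.02, 0, 10], [0.023, 0.04, 0, 20], [0.023, 0.04, 0, 30], [0.023, 0.04, 0.01, 34.3], [0.023, 0.04, 0.035, 34.3]],
], grip=0)

```text
t: 10.6
eef_pos: [0.5109, 0.0708, 0.2164]
ee_rot: [-3.138, -0.0, -1.102]
force: [-0.2, 0.1, -0.1]
width: 0.0871
```

>>> play_rows([
  [[0, 0, 0, 0], [0, 0, 0.003, 0], [0, 0, 0.006, 0], [0, 0, 0.009, 0]],
])

```text
t: 11.1
eef_pos: [0.5105, 0.0706, 0.2075]
ee_rot: [-3.14, -0.0, -1.101]
force: [-4.4, 0.6, 21.4]
width: 0.0876
```

```bash
python3 go.py -27 -35 30 -65
```

```text
t 11.1 tip tray mm [-25.3 -29.8  29.4] toolx yaw in tray deg -64.5 F [-4.4  0.6 21.4] w 87.6
shift [ 0.004   0.0038 -0.0007] turn 0.5
```

>>> play_rows([
  [[0, 0, -0.006, 0], [0.004, 0.004, -0.006, 0.5], [0.004, 0.004, -0.002, 0.5], [0.004, 0.004, 0.001, 0.5], [0.004, 0.004, 0.003, 0.5]],
])

```text
t: 11.72
eef_pos: [0.5083, 0.065, 0.2032]
ee_rot: [3.141, -0.0, -1.11]
force: [-0.2, 0.2, 0.4]
width: 0.0879
```

```bash
python3 go.py -27 -35 30 -65;python3 -c "
from go import *
s=arm.get_state();print(s['moment'])"
```

```text
t 11.72 tip tray mm [-27.6 -35.3  25.1] toolx yaw in tray deg -65.0 F [-0.2  0.2  0.4] w 87.9
shift [-0.     -0.0006 -0.0049] turn -0.0
[-0.013588    0.14112098  0.03895372]
```

>>> play_rows([
  [[0, 0, 0.005, 0], [0, 0, 0.009, 0], [0, 0, 0.012, 0], [0, 0, 0.012, 0]],
])

```text
t: 12.22
eef_pos: [0.5083, 0.065, 0.1914]
ee_rot: [3.141, -0.0, -1.11]
force: [0.2, 0.2, 0.1]
width: 0.0877
```

>>> play_rows([
  [[0, 0, 0, 0], [0, 0, 0, 0], [0, 0, 0, 0], [0, 0, 0, 0]],
], grip=60, newtons=8)

```text
t: 12.72
eef_pos: [0.5084, 0.0651, 0.1918]
ee_rot: [-3.141, -0.0, -1.11]
force: [0.4, 0.8, 0.4]
width: 0.0799
```

```bash
python3 go.py -41 -35 12 -90
```

```text
t 12.72 tip tray mm [-27.5 -35.2  13.7] toolx yaw in tray deg -65.0 F [0.4 0.8 0.4] w 79.9
shift [-0.0059  0.0122  0.0017] turn 25.0
```

>>> play_rows([
  [[-0.001, 0.003, 0, 7], [-0.003, 0.006, 0, 14], [-0.005, 0.01, 0, 20], [-0.006, 0.012, 0, 25], [-0.006, 0.012, 0, 25]],
])

```text
t: 13.35
eef_pos: [0.4949, 0.0651, 0.1918]
ee_rot: [-3.141, 0.0, -1.545]
force: [0.4, -1.0, -0.5]
width: 0.0803
```

>>> play_rows([
  [[0, 0, 0, 0], [0, 0, 0, 0], [0, 0, -0.03, 0], [0, 0, -0.06, 0]],
], grip=0)

```text
t: 13.85
eef_pos: [0.495, 0.065, 0.2521]
ee_rot: [3.14, -0.001, -1.545]
force: [0.8, 0.2, 0.7]
width: 0.0876
```

```bash
python3 go.py -41 -105 12 -90; python3 look.py
```

```text
t 13.85 tip tray mm [-40.9 -35.   74. ] toolx yaw in tray deg -90.0 F [0.8 0.2 0.7] w 87.6
shift [0.07  0.    0.062] turn 0.0
hex [40.7, 182.9, 25.1, 0.166]
hex [-41.1, -33.6, 28.6, 0.145]
hex [-5.2, -200.0, 15.4, 0.066]
```

>>> play_rows([
  [[0.06, 0, 0, 0], [0.07, 0, 0.02, 0], [0.07, 0, 0.05, 0], [0.07, 0, 0.062, 0], [0.07, 0, 0.062, 0]],
], grip=174, newtons=40)

```text
t: 14.52
eef_pos: [0.4966, -0.0048, 0.1891]
ee_rot: [3.14, -0.001, -1.545]
force: [0.4, -0.2, -0.3]
width: 0.0432
```

>>> play_rows([
  [[-0.01, 0, 0, 0], [-0.02, 0, 0, 0], [-0.032, 0, 0, 0], [-0.044, 0, 0, 0], [-0.056, 0, 0, 0]],
])

```text
t: 15.15
eef_pos: [0.4953, 0.0521, 0.1898]
ee_rot: [-3.141, 0.0, -1.546]
force: [0.4, -0.8, 0.9]
width: 0.0279
```

>>> play_rows([
  [[-0.012, 0, 0, 0], [-0.024, 0, 0, 0], [-0.036, 0, 0, 0], [-0.048, 0, 0, 0], [-0.06, 0, 0, 0]],
])

```text
t: 15.78
eef_pos: [0.4939, 0.1119, 0.1897]
ee_rot: [-3.142, 0.0, -1.546]
force: [1.9, -1.0, 0.8]
width: 0.0276
```

```bash
python3 go.py -41 120 12 -90; python3 look.py
```

```text
t 15.78 tip tray mm [-40.8  11.9  11.6] toolx yaw in tray deg -90.0 F [ 1.9 -1.   0.8] w 27.6
shift [-0.1081  0.0002 -0.0004] turn -0.0
hex [40.7, 182.9, 25.1, 0.166]
hex [-5.2, -200.0, 15.4, 0.066]
```

>>> play_rows([
  [[-0.01, 0, 0, 0], [-0.02, 0, 0, 0], [-0.03, 0, 0, 0], [-0.04, 0, 0, 0], [-0.05, 0, 0, 0]],
])

```text
t: 16.45
eef_pos: [0.4926, 0.1618, 0.1896]
ee_rot: [3.142, 0.0, -1.546]
force: [-0.1, -1.5, -0.4]
width: 0.0275
```

>>> play_rows([
  [[-0.01, 0, 0, 0], [-0.02, 0, 0, 0], [-0.03, 0, 0, 0], [-0.04, 0, 0, 0], [-0.05, 0, 0, 0]],
])

```text
t: 17.08
eef_pos: [0.4913, 0.2117, 0.1896]
ee_rot: [3.142, -0.0, -1.546]
force: [-0.1, 0.4, 0.0]
width: 0.0278
```

```bash
python3 go.py -41 141 12 -90; python3 look.py
```

```text
t 17.07 tip tray mm [-40.9 111.8  11.5] toolx yaw in tray deg -90.0 F [-0.1  0.4  0. ] w 27.8
shift [-0.0292  0.0001 -0.0005] turn -0.0
hex [32.8, 182.0, 47.6, 0.222]
hex [-5.4, -199.7, 13.1, 0.068]
```

>>> play_rows([
  [[-0.008, 0, 0, 0], [-0.016, 0, 0, 0], [-0.022, 0, 0, 0], [-0.026, 0, 0, 0], [-0.028, 0, 0, 0]],
])

```text
t: 17.75
eef_pos: [0.4907, 0.2392, 0.1896]
ee_rot: [3.142, -0.0, -1.546]
force: [-0.2, -0.7, 1.7]
width: 0.0279
```

>>> play_rows([
  [[-0.002, 0, 0, 0], [-0.003, 0, 0, 0], [-0.004, 0, 0, 0]],
])

```text
t: 18.12
eef_pos: [0.4904, 0.2424, 0.1896]
ee_rot: [3.141, -0.001, -1.546]
force: [1.1, -6.1, 2.1]
width: 0.0278
```

```bash
python3 go.py 0 -110 80 -90
```

```text
t 18.12 tip tray mm [-41.  142.5  11.5] toolx yaw in tray deg -90.0 F [ 1.1 -6.1  2.1] w 27.8
shift [ 0.2526 -0.0411 -0.0682] turn -0.0
```

>>> play_rows([
  [[0.01, 0, 0, 0], [0.015, 0, -0.06, 0], [0.07, -0.01, -0.065, 0], [0.13, -0.03, -0.065, 0], [0.19, -0.037, -0.065, 0]],
], grip=0)

```text
t: 18.75
eef_pos: [0.5329, 0.0524, 0.2552]
ee_rot: [-3.14, 0.001, -1.545]
force: [0.4, -0.1, 0.3]
width: 0.0721
```

>>> play_rows([
  [[0.05, 0, 0, 5], [0.11, 0, 0, 10], [0.153, 0, 0, 15], [0.153, 0, 0, 15], [0.153, 0, 0, 15]],
])

```text
t: 19.38
eef_pos: [0.5359, -0.0992, 0.2547]
ee_rot: [-3.141, 0.0, -1.808]
force: [-0.0, 0.4, -0.3]
width: 0.0877
```

```bash
python3 go.py -3.5 -201 36 -105;python3 look.py
```

```text
t 19.38 tip tray mm [  -4.1 -200.2   76.6] toolx yaw in tray deg -105.0 F [-0.   0.4 -0.3] w 87.7
shift [ 0.0006 -0.0008  0.0406] turn -0.0
hex [26.5, 186.8, 42.7, 0.435]
hex [-4.4, -200.2, 13.4, 0.184]
```

>>> play_rows([
  [[0.001, -0.001, 0.02, 0], [0.001, -0.001, 0.042, 0], [0.001, -0.001, 0.046, 0], [0.001, -0.001, 0.049, 0], [0.001, -0.001, 0.052, 0]],
])

```text
t: 20.05
eef_pos: [0.5372, -0.0998, 0.2033]
ee_rot: [-3.14, 0.0, -1.807]
force: [-0.2, -0.5, 0.3]
width: 0.0874
```

```bash
python3 go.py -3.5 -201 12 -105
```

```text
t 20.05 tip tray mm [  -2.8 -200.8   25.2] toolx yaw in tray deg -105.0 F [-0.2 -0.5  0.3] w 87.4
shift [0.0004 0.0006 0.0132] turn 0.0
```

>>> play_rows([
  [[0, 0, 0.006, 0], [0, 0, 0.012, 0], [0, 0, 0.013, 0]],
])

```text
t: 20.42
eef_pos: [0.5366, -0.1002, 0.1891]
ee_rot: [3.141, -0.0, -1.808]
force: [0.2, 0.1, 0.5]
width: 0.0874
```

>>> play_rows([
  [[0, 0, 0, 0], [0, 0, 0, 0], [0, 0, 0, 0], [0, 0, 0, 0]],
], grip=60, newtons=8)

```text
t: 20.92
eef_pos: [0.5368, -0.1001, 0.1897]
ee_rot: [-3.142, 0.0, -1.808]
force: [-0.5, -0.2, -1.3]
width: 0.0802
```

>>> play_rows([
  [[0, 0, 0, -5], [0, 0, 0, -10], [0, 0, 0, -15], [0, 0, 0, -15]],
])

```text
t: 21.42
eef_pos: [0.5368, -0.1001, 0.1897]
ee_rot: [-3.142, 0.0, -1.547]
force: [1.1, 0.1, -0.6]
width: 0.0796
```

```bash
python3 go.py 0 100 12 -90
```

```text
t 21.43 tip tray mm [  -3.2 -201.1   11.6] toolx yaw in tray deg -90.0 F [ 1.1  0.1 -0.6] w 79.6
shift [-0.3011 -0.003  -0.0004] turn -0.0
```

>>> play_rows([
  [[-0.015, 0, 0, 0], [-0.03, -0.001, 0, 0], [-0.045, -0.002, 0, 0], [-0.06, -0.003, 0, 0], [-0.075, -0.003, 0, 0]],
])

```text
t: 22.05
eef_pos: [0.538, -0.0238, 0.1897]
ee_rot: [-3.141, 0.0, -1.546]
force: [0.6, -0.3, -2.0]
width: 0.0801
```

>>> play_rows([
  [[-0.015, 0, 0, 0], [-0.03, 0, 0, 0], [-0.045, 0, 0, 0], [-0.06, 0, 0, 0], [-0.075, 0, 0, 0]],
])

```text
t: 22.68
eef_pos: [0.5361, 0.0509, 0.1897]
ee_rot: [-3.142, -0.0, -1.546]
force: [0.6, 0.0, -1.0]
width: 0.0803
```

>>> play_rows([
  [[-0.015, 0, 0, 0], [-0.03, 0, 0, 0], [-0.045, 0, 0, 0], [-0.06, 0, 0, 0], [-0.075, 0, 0, 0]],
])

```text
t: 23.3
eef_pos: [0.5342, 0.1259, 0.1897]
ee_rot: [-3.142, 0.0, -1.546]
force: [0.0, -0.9, -1.1]
width: 0.0798
```

>>> play_rows([
  [[-0.015, 0, 0, 0], [-0.03, 0, 0, 0], [-0.045, 0, 0, 0], [-0.06, 0, 0, 0], [-0.075, 0, 0, 0]],
])

```text
t: 23.92
eef_pos: [0.5323, 0.2008, 0.1897]
ee_rot: [3.142, -0.0, -1.546]
force: [-1.1, 0.4, -1.0]
width: 0.0801
```

```bash
python3 go.py 0 119 12 -90
```

```text
t 23.93 tip tray mm [-0.2 99.9 11.6] toolx yaw in tray deg -90.0 F [-1.1  0.4 -1. ] w 80.1
shift [-0.0191 -0.0002 -0.0004] turn -0.0
```

Now the last 20 mm slowly, while still gripping the base.

>>> play_rows([
  [[-0.004, 0, 0, 0], [-0.008, 0, 0, 0], [-0.012, 0, 0, 0], [-0.015, 0, 0, 0], [-0.017, 0, 0, 0]],
])

```text
t: 24.55
eef_pos: [0.5319, 0.2167, 0.1896]
ee_rot: [3.141, -0.0, -1.546]
force: [1.0, -0.5, -0.6]
width: 0.08
```

>>> play_rows([
  [[-0.001, 0, 0, 0], [-0.002, 0, 0, 0], [-0.003, 0, 0, 0], [-0.004, 0, 0, 0]],
])

```text
t: 25.05
eef_pos: [0.5318, 0.2205, 0.1896]
ee_rot: [3.141, -0.001, -1.546]
force: [1.6, -5.4, 1.4]
width: 0.0801
```

```bash
python3 go.py 0 119 12 -90
```

```text
t 25.05 tip tray mm [ -0.2 119.5  11.5] toolx yaw in tray deg -90.0 F [ 1.6 -5.4  1.4] w 80.1
shift [ 0.0005 -0.0002 -0.0005] turn -0.0
```

>>> play_rows([
  [[-0.001, 0, 0, 0], [-0.002, 0, 0, 0], [-0.003, 0, 0, 0]],
])

```text
t: 25.42
eef_pos: [0.5318, 0.2222, 0.1895]
ee_rot: [3.14, -0.003, -1.547]
force: [4.5, -11.9, 2.0]
width: 0.0801
```

>>> play_rows([
  [[0.002, 0, 0, 0], [0.002, 0, 0, 0], [0.002, 0, -0.03, 0], [0.002, 0, -0.06, 0], [0.06, 0, -0.06, 0]],
], grip=0)

```text
t: 26.05
eef_pos: [0.5349, 0.1668, 0.2525]
ee_rot: [-3.135, 0.004, -1.541]
force: [0.7, -0.9, -0.4]
width: 0.0875
```

>>> play_rows([
  [[0.02, 0, 0, 0], [0.02, 0, 0.0, 0], [0.02, 0, 0.03, 0], [0.02, 0, 0.06, 0], [0.01, 0, 0.06, 0]],
], grip=174, newtons=40)

```text
t: 26.68
eef_pos: [0.5328, 0.1542, 0.1877]
ee_rot: [3.138, -0.002, -1.547]
force: [0.5, -0.4, 0.5]
width: 0.043
```

```bash
python3 go.py 0 72 12 -90
```

```text
t 26.68 tip tray mm [-0.8 53.2  9.6] toolx yaw in tray deg -90.0 F [ 0.5 -0.4  0.5] w 43.0
shift [-0.0188 -0.0008 -0.0025] turn -0.0
```

>>> play_rows([
  [[-0.005, 0, -0.001, 0], [-0.011, 0, -0.001, 0], [-0.016, 0, -0.001, 0], [-0.019, 0, -0.001, 0], [-0.021, 0, -0.001, 0]],
])

```text
t: 27.3
eef_pos: [0.5328, 0.1741, 0.191]
ee_rot: [3.141, -0.002, -1.546]
force: [2.1, -10.4, 6.4]
width: 0.0275
```

>>> play_rows([
  [[-0.002, 0, 0, 0], [-0.003, 0, 0, 0], [-0.004, 0, 0, 0]],
])

```text
t: 27.68
eef_pos: [0.5325, 0.1755, 0.191]
ee_rot: [3.138, -0.006, -1.547]
force: [5.5, -22.7, 9.3]
width: 0.028
```

```bash
python3 go.py 0 72 12 -90
```

```text
t 27.68 tip tray mm [-0.6 74.5 12.9] toolx yaw in tray deg -90.1 F [  5.5 -22.7   9.3] w 28.0
shift [ 0.0025 -0.0006  0.0009] turn -0.1
```

>>> play_rows([
  [[0.012, 0, 0, 0], [0.02, 0, -0.05, 0], [0.05, 0, -0.1, 0], [0.1, 0.02, -0.13, 0], [0.15, 0.04, -0.13, 0]],
], grip=0)

```text
t: 28.3
eef_pos: [0.4968, 0.027, 0.3233]
ee_rot: [-3.136, 0.002, -1.545]
force: [0.3, -0.4, -0.4]
width: 0.0719
```

>>> play_rows([
  [[0.06, 0.015, 0, 0], [0.12, 0.03, 0, 0], [0.18, 0.045, 0, 0], [0.22, 0.06, 0, 0], [0.22, 0.06, 0, 0]],
])

```text
t: 28.92
eef_pos: [0.4408, -0.1956, 0.3206]
ee_rot: [-3.141, 0.0, -1.55]
force: [-1.3, 0.7, -0.1]
width: 0.0876
```

```bash
python3 go.py -120 -405.5 100 -74; python3 - <<'E'
from h import *
p,_=cams.grab_frame("top");q,_=cams.grab_frame("scene");np.savez("x.npz",p=p,q=q)
a=cv2.resize(p[150:240,125:235],(550,450),interpolation=3);b=cv2.resize(q[130:260,60:390],(800,315),interpolation=3)
a=cv2.resize(p[150:240,125:215],(285,285),interpolation=3)
im=np.zeros((600,800,3),np.uint8);im[:285,:285]=a;im[285:600]=b
im[:285,300:645]=cv2.resize(p[140:235,300:415],(345,285),interpolation=3)
cv2.imwrite("pics/p4.png",im[:,:,::-1])
E
```

```text
t 28.93 tip tray mm [-101.6 -294.2  142.5] toolx yaw in tray deg -90.3 F [-1.3  0.7 -0.1] w 87.6
shift [0.1114 0.018  0.0424] turn -16.3
```

View pics/p4.png

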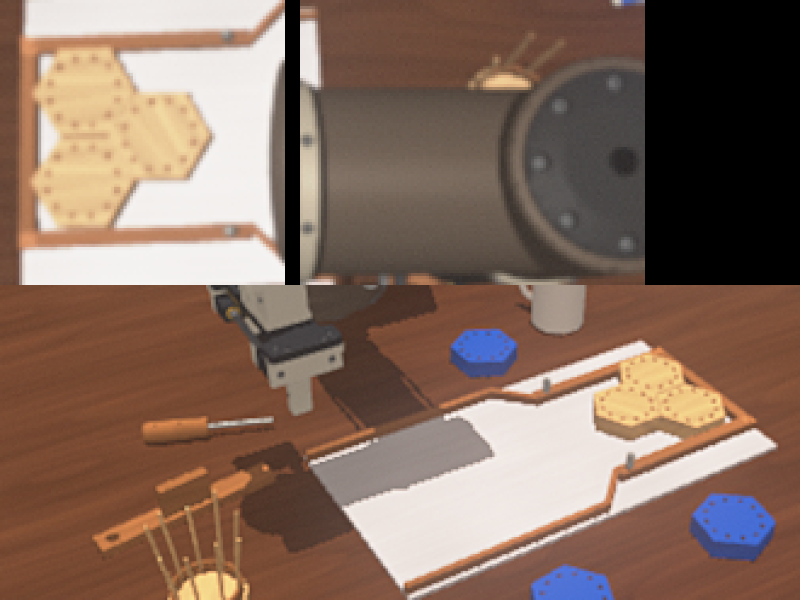

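The top crop shows the pack closed in the corner: two bases against the end wall and the third nested between them. In the scene view the bar and rib sit at about (180,505), with the basket's stakes just in front of it. The bar comes next.

>>> play_rows([
  [[0.05, 0.01, 0, -8], [0.11, 0.018, 0, -16.3], [0.111, 0.018, 0, -16.3], [0.111, 0.018, 0.03, -16.3], [0.111, 0.018, 0.03, -16.3]],
])

```text
t: 29.65
eef_pos: [0.4265, -0.3035, 0.289]
ee_rot: [3.139, 0.003, -1.262]
force: [0.0, 0.6, 0.2]
width: 0.0877
```

```bash
python3 go.py -120 -405.5 18 -74; python3 - <<'E'
from h import *
p,_=cams.grab_frame("scene");cv2.imwrite("pics/p5.png",cv2.resize(p[130:300,50:230],(720,680),interpolation=3)[80:,:,::-1])
E
```

```text
t 29.65 tip tray mm [-118.5 -401.7  110.9] toolx yaw in tray deg -73.7 F [0.  0.6 0.2] w 87.7
shift [0.0035 0.0022 0.0929] turn 0.3
```

View pics/p5.png

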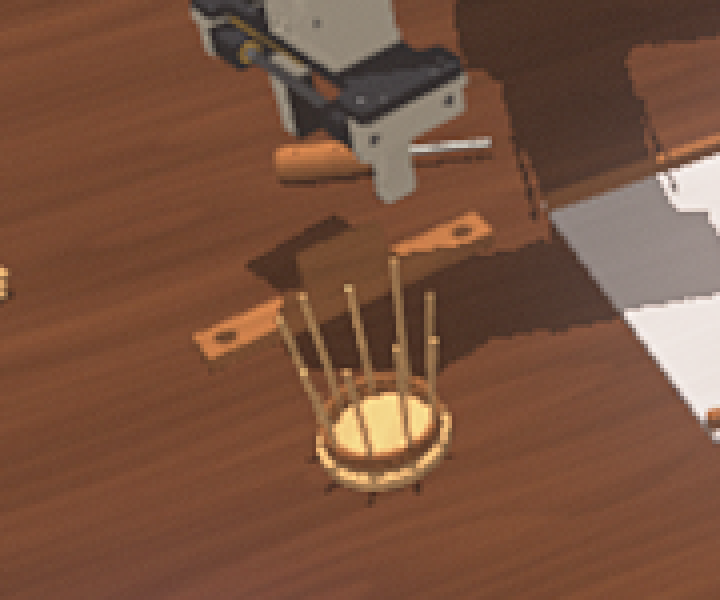

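The closed-up view shows the bar's holes at crop (227,336) and (463,231), the rib between them in shadow, and the basket's stakes clear of the fingers.

```bash
python3 - <<'E'
from go import *
h=back("scene",[[106.4,233.6],[165.4,207.4]],.012);print(h,np.linalg.norm(h[0]-h[1]),"mid",h.mean(0),"yaw",np.degrees(np.arctan2(*(h[1]-h[0])[::-1])), "tray",inv(TR,h.mean(0)[None])*1e3)
E
```

```text
[[ 0.44241817 -0.40855176]
 [ 0.4146132  -0.23121935]] 0.17949902107717208 mid [ 0.42851569 -0.31988556] yaw 98.91118258861617 tray [[-116.97208178 -418.09220649]]
```

>>> play_rows([
  [[0.003, 0.002, 0.02, 0.3], [0.003, 0.002, 0.045, 0.3], [0.003, 0.002, 0.065, 0.3], [0.003, 0.002, 0.08, 0.3], [0.003, 0.002, 0.092, 0.3]],
])

```text
t: 30.32
eef_pos: [0.4265, -0.308, 0.1987]
ee_rot: [-3.141, -0.001, -1.266]
force: [0.1, 0.2, -0.4]
width: 0.0873
```

>>> play_rows([
  [[0, 0, 0.002, 0], [0, 0, 0.002, 0], [0, 0, 0.002, 0], [0, 0, 0.002, 0], [0, 0, 0.002, 0]],
], grip=255, newtons=40)

```text
t: 30.95
eef_pos: [0.4258, -0.3085, 0.1969]
ee_rot: [-3.141, -0.0, -1.267]
force: [-0.4, -0.2, 0.0]
width: 0.0432
```

>>> play_rows([
  [[0, 0, 0, 0], [0, 0, -0.02, 0], [0, 0, -0.06, 0], [0, 0, -0.1, 0], [0, 0, -0.14, 0]],
])

```text
t: 31.58
eef_pos: [0.4256, -0.3083, 0.338]
ee_rot: [3.142, 0.0, -1.267]
force: [0.6, 0.4, -0.8]
width: 0.0009
```

```bash
python3 go.py 0 -60 160 0; python3 - <<'E'
from h import *
p,_=cams.grab_frame("scene");cv2.imwrite("pics/p6.png",cv2.resize(p[90:240,20:220],(800,600),interpolation=3)[:,:,::-1])
E
```

```text
t 31.57 tip tray mm [-119.6 -406.5  159.9] toolx yaw in tray deg -74.0 F [ 0.6  0.4 -0.8] w 0.9
shift [-3.002e-01 -2.104e-01 -1.000e-04] turn -74.0
```

View pics/p6.png

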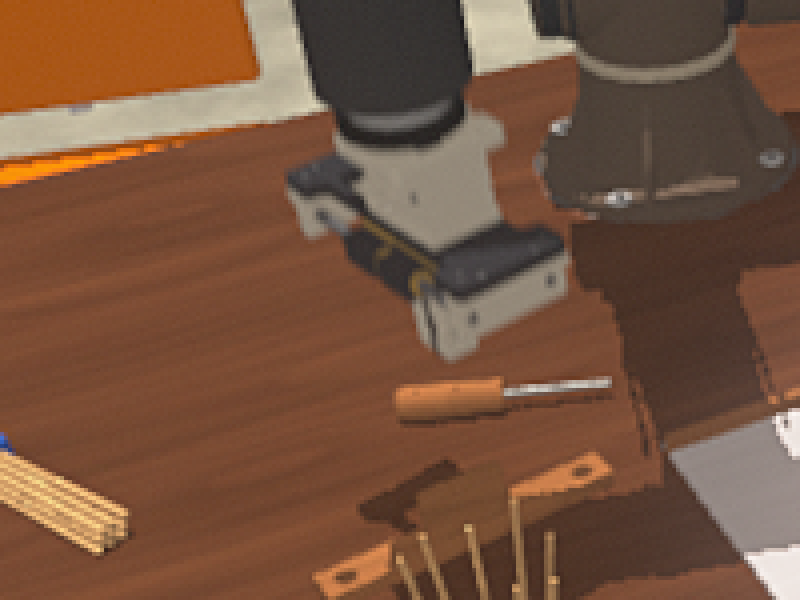

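The fingers had only closed to 43 mm when I lifted, so the bar is still on the table where it was. I'll pre-close to about 44 mm and go down again.

>>> play_rows([
  [[0, 0, 0, 0], [0, 0, 0.04, 0], [0, 0, 0.06, 0], [0, 0, 0.07, 0], [0, 0, 0.08, 0]],
], grip=125)

```text
t: 32.25
eef_pos: [0.4259, -0.3084, 0.256]
ee_rot: [3.141, 0.0, -1.267]
force: [0.1, 0.1, 0.5]
width: 0.0427
```

>>> play_rows([
  [[0, 0, 0.02, 0], [0, 0, 0.035, 0], [0, 0, 0.05, 0], [0, 0, 0.058, 0], [0, 0, 0.061, 0]],
])

```text
t: 32.88
eef_pos: [0.4258, -0.3084, 0.1952]
ee_rot: [3.141, 0.0, -1.267]
force: [-0.1, 0.3, 0.5]
width: 0.0446
```

>>> play_rows([
  [[0, 0, 0, 0], [0, 0, 0, 0], [0, 0, 0, 0], [0, 0, 0, 0], [0, 0, 0, 0]],
], grip=255)

```text
t: 33.5
eef_pos: [0.4259, -0.3084, 0.196]
ee_rot: [-3.141, -0.0, -1.267]
force: [-1.4, 1.0, 4.0]
width: 0.0137
```

>>> play_rows([
  [[0, 0, 0, 0], [0, 0, 0, 0], [0, 0, 0, 0]],
])

```text
t: 33.88
eef_pos: [0.4259, -0.3084, 0.1959]
ee_rot: [-3.141, -0.0, -1.267]
force: [-0.8, 1.6, 5.4]
width: 0.0136
```

```bash
python3 go.py 0 -60 160 0
```

```text
t 33.88 tip tray mm [-119.3 -406.5   17.8] toolx yaw in tray deg -74.0 F [-0.8  1.6  5.4] w 13.6
shift [-0.3002 -0.2102 -0.1422] turn -74.0
```

>>> play_rows([
  [[0, 0, -0.01, 0], [0, 0, -0.04, 0], [0, 0, -0.09, 0], [0, 0, -0.142, 0]],
])

```text
t: 34.38
eef_pos: [0.4254, -0.3082, 0.3391]
ee_rot: [3.141, 0.001, -1.267]
force: [0.1, -0.1, -1.6]
width: 0.0136
```

>>> play_rows([
  [[-0.04, -0.028, 0, 0], [-0.09, -0.063, 0, 0], [-0.14, -0.098, 0, 0], [-0.19, -0.133, 0, 0], [-0.24, -0.168, 0, 0]],
])

```text
t: 35.0
eef_pos: [0.5143, -0.0271, 0.3382]
ee_rot: [-3.141, 0.0, -1.267]
force: [0.8, -1.3, -1.2]
width: 0.014
```

>>> play_rows([
  [[-0.03, -0.02, 0, -10], [-0.06, -0.042, 0, -20], [-0.06, -0.042, 0, -30], [-0.06, -0.042, 0, -40], [-0.06, -0.042, 0, -50]],
])

```text
t: 35.62
eef_pos: [0.5362, 0.0409, 0.3378]
ee_rot: [3.141, 0.0, -0.388]
force: [0.6, -0.2, -2.0]
width: 0.0134
```

>>> play_rows([
  [[0, 0, 0, -10], [0, 0, 0, -20], [0, 0, 0, -24], [0, 0, 0, -24]],
])

```text
t: 36.12
eef_pos: [0.5362, 0.0406, 0.3378]
ee_rot: [-3.141, 0.0, 0.024]
force: [-0.2, 0.7, -1.6]
width: 0.0137
```

```bash
python3 go.py -12 57 85 0
```

```text
t 36.12 tip tray mm [ -0.3 -60.4 159.7] toolx yaw in tray deg -0.1 F [-0.2  0.7 -1.6] w 13.7
shift [-0.0118 -0.1173  0.0747] turn -0.1
```

>>> play_rows([
  [[-0.004, -0.05, 0.02, 0], [-0.012, -0.1, 0.05, 0], [-0.012, -0.118, 0.07, 0], [-0.012, -0.118, 0.075, 0], [-0.012, -0.118, 0.075, 0]],
])

```text
t: 36.75
eef_pos: [0.5215, 0.1581, 0.2627]
ee_rot: [3.141, 0.001, 0.024]
force: [0.8, 0.6, -1.6]
width: 0.0141
```

```bash
python3 go.py -12 57 75 0; python3 - <<'E'
from h import *
p,_=cams.grab_frame("scene");q,_=cams.grab_frame("top");np.savez("x.npz",p=p,q=q)
cv2.imwrite("pics/p7.png",cv2.resize(p[120:220,240:373],(798,600),interpolation=3)[:,:,::-1])
E
```

```text
t 36.75 tip tray mm [-12.1  57.4  84.6] toolx yaw in tray deg -0.1 F [ 0.8  0.6 -1.6] w 14.1
shift [0.0001 0.0004 0.0096] turn -0.1
```

View pics/p7.png

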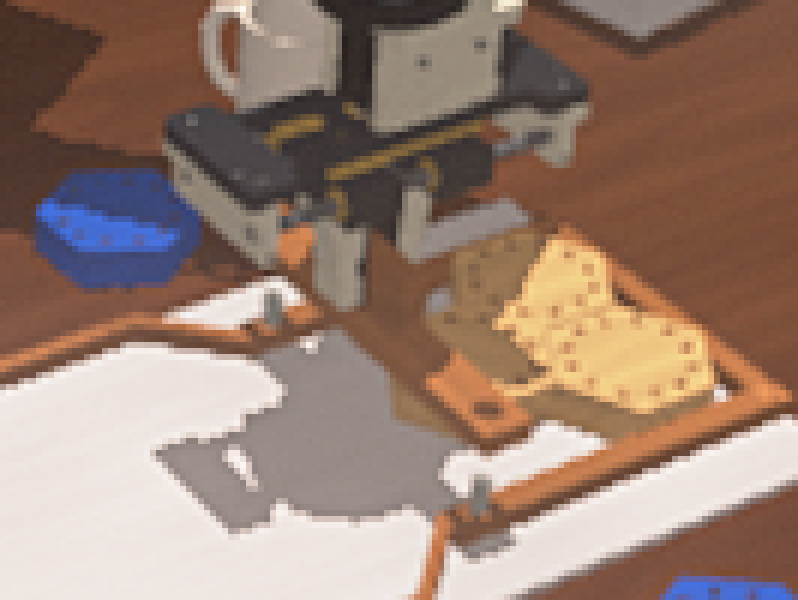

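Close-up of the bar over the seat (6×, offset 240,120): the +x hole is at (490,408), the right pin's top at (480,478) and foot at (482,513), and the left pin's top at (273,290) and foot at (272,325).

```bash
python3 - <<'E'
from go import *
s,R,p,tip,yaw=tool();print(tip)
px=lambda u,v:[[240+(u+.5)/6-.5,120+(v+.5)/6-.5]]
for n,uv,z in(("hole+",(490,408),.0788),("pinR top",(480,479),.039),("pinR foot",(482,513),.018),("pinL top",(273,291),.039),("pinL foot",(272,325),.018)):
    w=back("scene",px(*uv),z);print(n,np.round(w[0],4),"tray",np.round(inv(TR,w)[0]*1e3,1))
E
```

```text
[-11.78466867  57.12101642  85.32254141]
hole+ [0.6239 0.1611] tray [90.4 57.9]
pinR top [0.6262 0.1581] tray [92.6 54.8]
pinR foot [0.6276 0.1606] tray [94.  57.3]
pinL top [0.4457 0.1549] tray [-87.9  56.1]
pinL foot [0.4468 0.1546] tray [-86.8  55.8]
```

>>> play_rows([
  [[0.001, 0.001, 0.01, 0], [0.0015, 0.0015, 0.02, 0], [0.0015, 0.0015, 0.025, 0], [0.0015, 0.0015, 0.028, 0], [0.0015, 0.0015, 0.028, 0]],
])

```text
t: 37.48
eef_pos: [0.523, 0.1569, 0.2344]
ee_rot: [3.141, 0.0, 0.025]
force: [0.3, -0.1, -0.8]
width: 0.014
```

>>> play_rows([
  [[0, 0, 0.001, 0], [0, 0, 0.002, 0], [0, 0, 0.003, 0], [0, 0, 0.003, 0]],
])

```text
t: 37.98
eef_pos: [0.523, 0.1569, 0.2316]
ee_rot: [3.142, 0.0, 0.025]
force: [0.4, 0.1, -1.5]
width: 0.0138
```

```bash
python3 go.py; python3 -c "
from go import *
s=arm.get_state();print(np.round(s['moment'],2))"
```

```text
t 37.98 tip tray mm [-10.6  56.2  53.5] toolx yaw in tray deg -0.0 F [ 0.4  0.1 -1.5] w 13.8
[-0.11  0.26 -0.02]
```

>>> play_rows([
  [[0, 0, 0.001, 0], [0, 0, 0.002, 0], [0, 0, 0.003, 0], [0, 0, 0.004, 0], [0, 0, 0.005, 0]],
])

```text
t: 38.6
eef_pos: [0.523, 0.1569, 0.2266]
ee_rot: [-3.142, -0.0, 0.025]
force: [-0.9, -0.6, -0.9]
width: 0.0138
```

```bash
python3 go.py; python3 -c "
from go import *
s=arm.get_state();print(np.round(s['moment'],2))"
```

```text
t 38.6 tip tray mm [-10.6  56.2  48.5] toolx yaw in tray deg -0.0 F [-0.9 -0.6 -0.9] w 13.8
[-0.11  0.14 -0.02]
```

>>> play_rows([
  [[0, 0, 0.003, 0], [0, 0, 0.006, 0], [0, 0, 0.008, 0], [0, 0, 0.01, 0], [0, 0, 0.011, 0]],
])

```text
t: 39.22
eef_pos: [0.523, 0.1569, 0.2155]
ee_rot: [3.142, 0.0, 0.025]
force: [0.7, -0.5, -1.7]
width: 0.0135
```

>>> play_rows([
  [[0, 0, 0.001, 0], [0, 0, 0.002, 0], [0, 0, 0.002, 0]],
])

```text
t: 39.6
eef_pos: [0.523, 0.1569, 0.2139]
ee_rot: [-3.142, -0.0, 0.025]
force: [-1.8, 0.1, 2.3]
width: 0.0137
```

```bash
python3 go.py; python3 -c "
from go import *
s=arm.get_state();print(np.round(s['moment'],2))"
```

```text
t 39.6 tip tray mm [-10.6  56.2  35.8] toolx yaw in tray deg -0.0 F [-1.8  0.1  2.3] w 13.7
[-0.09  0.74 -0.02]
```

Contact came exactly at the height of the rail tops (tip at 35.8 mm). I'll let go, lift clear and check.

>>> play_rows([
  [[0, 0, 0, 0], [0, 0, 0, 0], [0, 0, 0, 0], [0, 0, 0, 0]],
], grip=130)

```text
t: 40.1
eef_pos: [0.523, 0.1569, 0.2136]
ee_rot: [3.142, 0.0, 0.025]
force: [-0.4, 0.1, 1.0]
width: 0.0421
```

>>> play_rows([
  [[0, 0, -0.02, 0], [0, 0, -0.06, 0], [0, 0, -0.12, 0], [0, 0.06, -0.16, 0], [0, 0.12, -0.16, 0]],
])

```text
t: 40.72
eef_pos: [0.5264, 0.0423, 0.3765]
ee_rot: [-3.14, -0.006, 0.027]
force: [0.5, -0.6, -0.3]
width: 0.043
```

>>> play_rows([
  [[0, 0.06, 0, 0], [0, 0.12, 0, 0], [0, 0.18, 0, 0], [0, 0.2, 0, 0], [0, 0.2, 0, 0]],
])

```text
t: 41.35
eef_pos: [0.5305, -0.1588, 0.3729]
ee_rot: [3.142, 0.0, 0.022]
force: [-0.0, 1.4, 1.0]
width: 0.043
```

```bash
python3 go.py; python3 - <<'E'
from h import *
p,_=cams.grab_frame("scene");q,_=cams.grab_frame("top")
im=np.zeros((600,800,3),np.uint8);im[:,:400]=cv2.resize(p[120:240,300:380],(400,600),interpolation=3);im[:300,400:]=cv2.resize(q[145:235,120:240],(400,300),interpolation=3)
im[300:,400:]=cv2.resize(p[90:270,40:280],(400,300));cv2.imwrite("pics/p8.png",im[:,:,::-1])
cv2.imwrite("pics/p8.png",np.vstack([cv2.resize(p[130:220,250:385],(750,500),interpolation=3)[:,:,::-1]]))
c=np.hstack([cv2.resize(q[145:235,120:225],(400,343),interpolation=3),cv2.resize(p[130:220,260:380],(400,300),interpolation=3)[:343]]) if 0 else None
a=cv2.resize(q[150:230,125:218],(400,344),interpolation=3);b=cv2.resize(p[130:220,268:373],(400,343),interpolation=3)
im=np.zeros((600,800,3),np.uint8);im[:344,:400]=a;im[:343,400:]=b;im[344:,:]=cv2.resize(q[100:310,120:512],(800,429))[86:342]
cv2.imwrite("pics/p8.png",im[:,:,::-1])
for c in("scene","top"):print(c,[(np.round(r["xyz"],3).tolist(),round(r["score"],2)) for n in("basket","mug","awl") for r in finder.find_in(c,n)[:1]])
E
```

```text
t 41.35 tip tray mm [ -11.  -259.6  194.8] toolx yaw in tray deg -0.2 F [-0.   1.4  1. ] w 43.0
scene [([0.581, -0.342, 0.018], 0.98), ([0.297, 0.261, 0.057], 0.63), ([0.299, -0.283, 0.018], 0.57)]
top [([0.57, -0.374, 0.028], 0.65), ([0.271, 0.283, 0.04], 0.66), ([0.286, -0.277, 0.026], 0.61)]
```

View pics/p8.png

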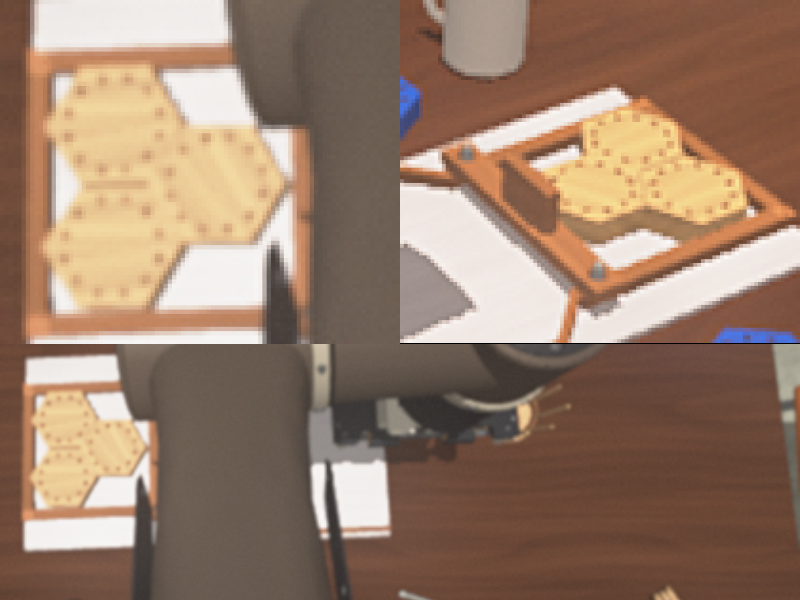

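```bash
python3 -c "
from station import job_done
print(job_done())"
```

```text
the job is handed in; nothing more can be done
None
```

I slid the three wooden bases into the pocket, seated the keeper bar over both pins, let go of it, and handed the job in at about 41 s. `job_done` gives no verdict.

- **Pack:** two bases lie side by side against the end wall and the third is nested between them. I squared two of them up in the open jaws on the tray floor and pressed the pack home with about 23 N. The last pictures show it closed. I did not measure the final centre distances, because the colour segmentation merged the touching bases. The rails allow the side-by-side pair at most 84 mm between centres, against the 84.5 mm limit.
- **Bar:** it went over the pins without side force and touched down exactly at rail-top height. The scene picture shows both pins through the holes and the bar flat on the rails.
- **Basket, mug and awl:** I kept them clear. The scene camera puts them within about 4 mm of their start positions. The top camera agrees for the mug and awl. It put the basket 2–3 cm off, but the arm was hiding part of it then, so I don't trust that reading.

**Went wrong on the way:**
- The first descent onto the middle base touched its top with about 21 N, and I corrected it by 5 mm.
- The first grasp of the bar lifted before the fingers had closed, so I repeated it.
- The two cameras disagreed by a few mm on where the pins are. I took a middle value, and the bar went on without contact.

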